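# Trace the open scarf joint

## Task

Before this panel is glued, check that its open joint is clear: take the tracing stylus from its rest, put its point down into the joint at the end nearest the robot and guide it lightly along the whole joint, through both bends to the far end, slowly (about 2 cm a second) and in one pass without lifting it out on the way. Then hang the stylus back upright in the slot of its rest, collar on the shelf, and let go. Leave the other things on the bench alone.

Things in the scene. Friction and masses are not known exactly. Their poses are not given: they have to be found in the camera images.
- stylus: Loose tool, 161 mm long, about 0.13 kg, hanging upright in the rest. Origin at its point (lower tip), +z up its axis. From the point up: round steel shank 8 mm thick (last 14 mm tapering to a blunt 4 mm point) to z = 75 mm; round steel collar 40 mm across, 75 to 81 mm; square wooden handle 22 x 22 mm (flats face its own x and y), 83 to 161 mm.
- stylus_collar (a point): Centre of the underside of the stylus's collar, 75 mm above its point.
- panel: Fixed panel, 184 x 124 x 32 mm; origin at the centre of its underside, +x along its length, away from the robot. Two boards (180 mm long) lie on a backing board, with an open joint between: a groove 12 mm wide, 10 mm deep, open at both ends. Its centre line in the panel's x, y (mm): straight (-90, 20) to (-30, 20), slanting to (30, -20), straight to (90, -20).
- joint_start (a point): On the joint's centre line at the height of the panel's top face, 5 mm inside the end nearest the robot.
- joint_bend1 (a point): On the joint's centre line at its first bend, at the height of the top face.
- joint_bend2 (a point): On the joint's centre line at its second bend, at the height of the top face.
- joint_end (a point): On the joint's centre line at the height of the top face, 5 mm inside the far end.
- rest: Fixed wooden rest, foot 100 x 84 mm, 110 mm high; origin at the centre of its underside, -x its open front. A back post carries a shelf (84 mm square, 10 mm thick, top at z = 110 mm) with a slot 18 mm wide, 52 mm long, open to the front. The stylus's shank hangs in the slot, collar on the shelf, point 35 mm above the bench and 23 mm above the foot.
- rest_seat (a point): Where the stylus's collar belongs: on the slot's centre line, at the height of the shelf's top, 20 mm in front of the slot's closed end. The shelf leaves the shank 5 mm of play to each side.
- wax_tin: Bystander: round tin, 67 mm across, 32 mm high, beyond the panel; origin at the centre of its underside.
- blank_b: Bystander: eight-sided wooden blank, 66 x 65 x 53 mm, beyond the rest; origin at its underside.

How it is judged:
By the outcome, as a careful person would: the job done as asked, in the order asked, and still so for the second after the job is handed in, with the robot touching nothing.
It also fails if it takes over 64 s, if anything falls off the work surface, if the arm or the gripper's body presses on something with over 40 N, if the wrist force passes 120 N, or if a joint passes its speed limit or range.

## Robot

A 6-joint arm with a two-finger parallel gripper is mounted at the origin on a cart in front of the work surface, level with it; the furniture and walls round the work are solid. World frame = base frame: x ahead of the robot, y to its left, z up, the work surface at z = 0. Lengths are in m, angles in degrees, forces in N, time in s.
With the tool pointing down it reaches from about 0.375 to 0.75 m from the base axis. Payload 9 kg.
Tool frame: the origin (TCP) lies where the fingers leave the gripper's body, on its centre line; the fingertips stand 73 mm ahead of it and the grasp point (between the pads) lies 54 mm ahead of it (robot.tip_reach is the distance from the TCP to the fingertips, in m); z points along the fingers, y is the direction in which the jaws open and shut (so a half turn about z gives the same grasp; the last joint's range is limited). The gripper opens to 85 mm and grips with 20 to 120 N. Pads are 22 mm wide; open, the fingers measure 114 mm over their backs; the gripper's body (76 mm by 85 mm) begins 54 mm behind the grasp point. The pads swing forward as they close: fully open they stand 13 mm farther back than shut.
Start: joints at [55.709, 5.964, 5.575, 89.605, 0, 77.527], TCP at [0.223, 0.557, 0.304] pointing down, gripper open.
Joint ranges: [-171.21, 171.21], [-48.23, 106.86], [-62.78, 66.21], [-105.2, 120.99], [-86.42, 89.51], [-180, 180]. Speed limits (degrees/s): [127.2, 127.2, 147.25, 180, 180, 180].

## Interface

Orientations are given as [roll, pitch, yaw] about the fixed x, y, z axes, in that order (R = Rz(yaw) Ry(pitch) Rx(roll)).
In Python, from plant import robot gives the robot as it stands. Calls block until the motion is done:
- robot.move_pose(position, orientation): joint-space move of the TCP to a pose.
- robot.line_to(position, vel=0.15, rotation=None, guard=None): straight line of the TCP; rotation=None keeps the orientation; vel is the mean speed in m/s. With guard (N) it stops when the force on the tool has changed by that much, and returns True; else False.
- robot.goto_joints(angles): joint-space move.
- robot.set_gripper(opening): finger opening in m; the grip force is fixed at half the most; returns when the fingers have stopped.
- robot.pause(seconds).
- robot.ik(position, orientation): joint angles nearest the present ones, or None.
- robot.observe(): the state.
- robot.grab_frame(name): name is "scene" or "top"; returns the picture (420x560x3 uint8, blue, green, red); there is no depth.
- robot.get_calibration(name): a dict with "vertical_fov" (degrees; the focal length in pixels is half the picture's height over the tangent of half this angle, whatever the lens; pixels are square), "cx", "cy" (the principal point, pixels), "rvec" (rotation vector, rad) and "tvec" (3), from world to camera coordinates, as OpenCV has them. Camera axes: x right, y down, z forward; pixel columns grow to the right and rows downward; lengths in m; the calibration is good to about 2 mm. A picture is of the moment at which its call begins. get_calibration takes no time and is no camera call.
A pose or a line that the arm cannot do raises robot.IKError and nothing moves.
- robot.job_done(): hands the job in, once; it reports no verdict.
The state is a dict: "time": time; "q": joint angles; "qvel": joint speeds; "joint_torque": joint torques, N m; "tool_pos": TCP position; "tcp_rot": TCP orientation; "ft_force": force on the tool from outside, world axes, zero at the start; "torque": the same for the moment, N m; "gripper_width": finger opening in m.
Only numpy, scipy, OpenCV 4.12 (cv2) and the standard library are available. Lean on these libraries where they do the work, as an engineer would, in place of code of your own. Each camera call takes 0.05 s, during which the arm holds its last target.

## Working session

There is one attempt and no reset: what is moved stays moved. The work goes in short steps, each a Python script; the robot and the scene stay as the last script left them, time stands still between calls to the robot, and variables do not carry over. Pictures are saved under pics/ and viewed, and the job is handed in when it is done.

```bash
ls; mkdir -p pics; python3 - <<'E'
from plant import robot
import cv2
for n in ("scene","top"):
    cv2.imwrite(f"pics/{n}0.png",robot.grab_frame(n)); print(n,robot.get_calibration(n))
s=robot.observe();print(s)
E
```

```text
pics
scene {'vertical_fov': 54.79351196575231, 'cx': 279.2411930443808, 'cy': 209.2904854908601, 'rvec': array([ 1.38904655, -2.28307138,  0.81202525]), 'tvec': array([0.24663002, 0.50630779, 0.64771038])}
top {'vertical_fov': 57.59944843662845, 'cx': 283.9799748206683, 'cy': 206.93210535864299, 'rvec': array([ 2.17372869, -2.11091922,  0.22249237]), 'tvec': array([-0.08637906,  0.63461571,  0.91411525])}
{'time': 0.1, 'q': array([5.57093297e+01, 5.99289478e+00, 5.53202721e+00, 8.96032416e+01,
       1.34767449e-03, 7.75263864e+01]), 'qvel': array([ 0.0132126 ,  0.01823752,  0.08673602, -0.05317029, -0.03909786,
        0.05314161]), 'joint_torque': array([ 6.31970834e-03, -5.58206964e+01,  5.04719925e+01,  1.30765172e-02,
       -3.39662083e-04,  1.19039626e-05]), 'tool_pos': array([0.22285977, 0.55685955, 0.30322848]), 'tcp_rot': array([-1.79937695e+02, -1.51627990e-02,  1.58182934e+02]), 'ft_force': array([-0.23176235, -0.16971884, -0.40789212]), 'torque': array([0.02784199, 0.0069796 , 0.04284937]), 'gripper_width': 0.0852768930609242}
```

View pics/scene0.png

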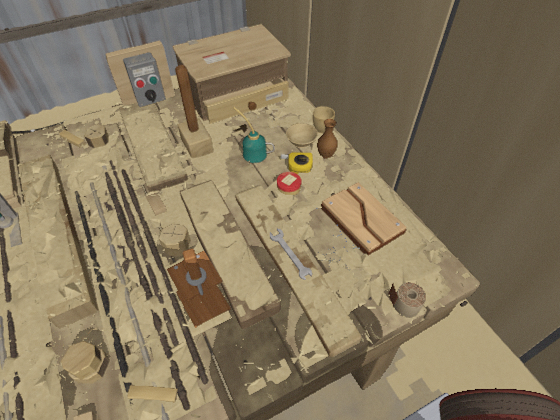

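View pics/top0.png

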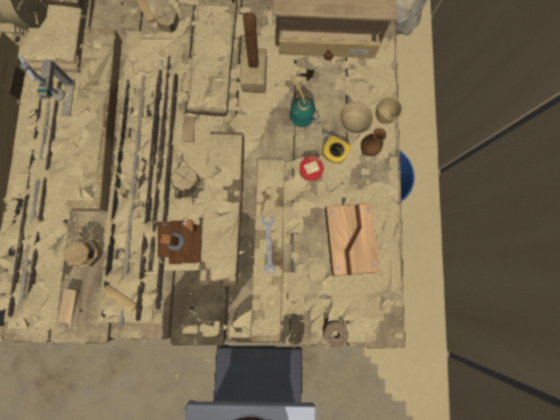

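The panel is at about (352,240) and the rest with the stylus at about (180,243) in the top picture. The tin is at (311,168) and the blank at (185,178). I'll zoom in with a world grid overlaid.

```bash
cat > h.py <<'E'
import numpy as np, cv2
from plant import robot
def cal(n):
    c=robot.get_calibration(n); f=210/np.tan(np.radians(c["vertical_fov"]/2))
    return np.array([[f,0,c["cx"]],[0,f,c["cy"]],[0,0,1.]]),np.array(c["rvec"]),np.array(c["tvec"])
def proj(n,P):
    K,r,t=cal(n); return cv2.projectPoints(np.atleast_2d(np.array(P,float)),r,t,K,None)[0][:,0]
def plane(n,uv,z):
    K,r,t=cal(n); R=cv2.Rodrigues(r)[0]; uv=np.atleast_2d(np.array(uv,float))
    d=(R.T@np.linalg.inv(K)@np.c_[uv,np.ones(len(uv))].T).T; C=-R.T@t
    return C+d*((z-C[2])/d[:,2])[:,None]
def crop(img,x,y,w,h,k,name):
    cv2.imwrite("pics/"+name,cv2.resize(img[y:y+h,x:x+w],None,fx=k,fy=k,interpolation=cv2.INTER_CUBIC))
E
python3 - <<'E'
from h import *
print(plane("top",[(352,240),(180,243),(311,168),(185,178),(258,345)],0.03).round(3))
print(proj("top",[[0,0,0],[.3,0,0]]),proj("scene",[[0,0,0],[.3,0,0]]))
t=cv2.imread("pics/top0.png");s=cv2.imread("pics/scene0.png")
crop(t,320,195,70,90,6,"tp.png");crop(t,145,160,80,120,5,"tr.png")
crop(s,315,175,100,85,7,"sp.png");crop(s,150,210,100,130,4,"sr.png")
E
```

```text
[[ 0.56  -0.247  0.03 ]
 [ 0.54   0.194  0.03 ]
 [ 0.75  -0.138  0.03 ]
 [ 0.711  0.194  0.03 ]
 [ 0.296 -0.014  0.03 ]]
[[247.88366092 472.12702426]
 [252.9857682  341.01393031]] [[433.52516496 526.02069168]
 [333.19387321 358.09079337]]
```

View pics/tp.png

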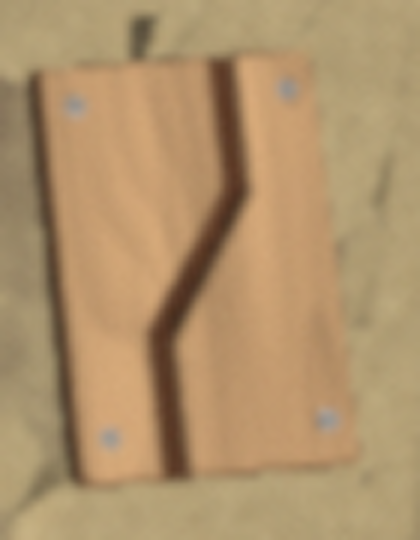

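View pics/tr.png

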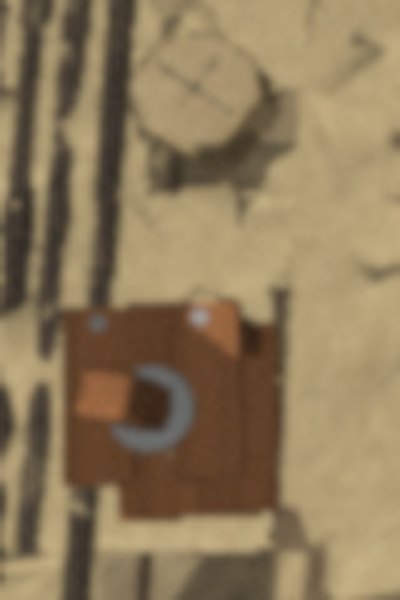

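View pics/sp.png

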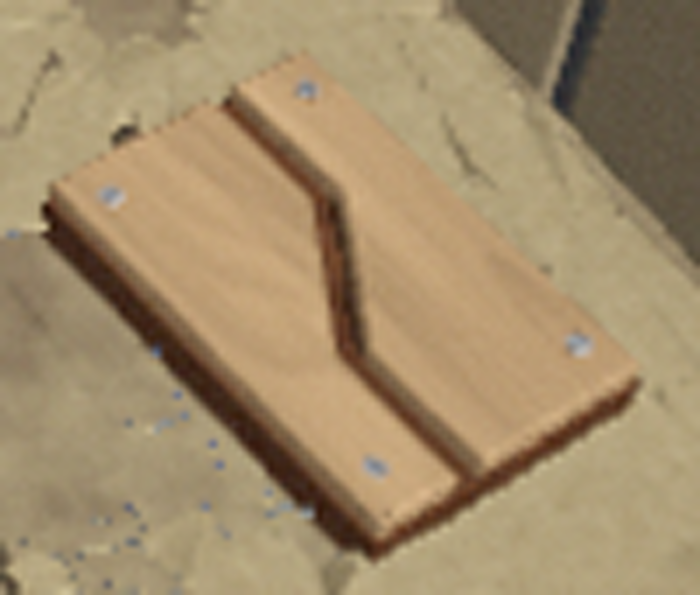

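View pics/sr.png

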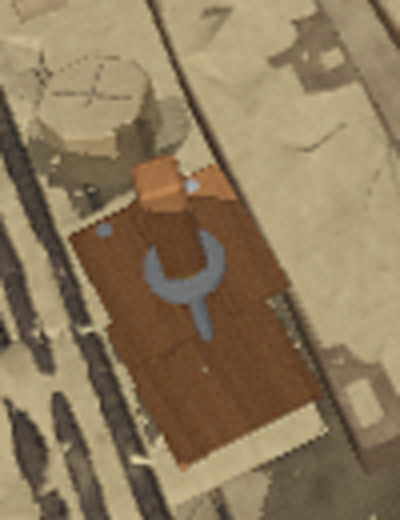

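```bash
cat > fitp.py <<'E'
from h import *
from scipy.optimize import least_squares
M=np.array([[-90,26],[-90,14],[-28.18,26],[-31.82,14],[31.82,-14],[28.18,-26],[90,-14],[90,-26],[-90,60],[-90,-60],[90,60],[90,-60]])/1000
T=np.array([(165,478),(188,476),(150,335),(174,335),(222,190),(248,187),(210,62),(235,60),(80,485),(357,462),(38,73),(310,57)],float)
S=np.array([(460,478),(485,470),(340,350),(368,345),(315,195),(345,190),(228,103),(238,92),(378,533),(638,380),(50,187),(303,55)],float)
T=(T+.5)/6-.5+[320,195]; S=(S+.5)/7-.5+[315,175]
def W(p): 
    c,s=np.cos(p[2]),np.sin(p[2]); return np.c_[M@np.array([[c,s],[-s,c]])+p[:2],np.full(len(M),.032)]
for cams in (("top",),("scene",),("top","scene")):
    f=lambda p:np.concatenate([(proj(n,W(p))-{"top":T,"scene":S}[n]).ravel() for n in cams])
    r=least_squares(f,[.56,-.247,0],loss="soft_l1"); print(cams,r.x[:2].round(4),np.degrees(r.x[2]).round(2)); print(f(r.x).reshape(-1,2).round(1).tolist())
for n in("top","scene"):
    K,rv,t=cal(n);print(n,(-cv2.Rodrigues(rv)[0].T@t).round(3), K[0,0])
E
python3 fitp.py
```

```text
('top',) [ 0.5639 -0.2483] 5.98
[[-0.7, 0.4], [0.1, 0.3], [-0.8, -0.1], [0.0, 0.9], [0.0, -0.2], [0.4, 1.3], [-0.4, -0.8], [-0.1, -0.8], [0.2, 0.3], [0.6, 0.4], [0.4, -0.6], [0.1, -1.2]]
('scene',) [ 0.5606 -0.2484] 5.6
[[-0.4, 0.8], [-0.2, -0.3], [-0.5, 1.4], [0.3, 1.0], [-0.2, 0.8], [0.0, 0.5], [-2.2, -0.3], [-0.1, -0.6], [0.3, -0.4], [0.9, -1.2], [0.5, -0.6], [0.6, -0.5]]
('top', 'scene') [ 0.5624 -0.2486] 5.84
[[-0.7, 0.9], [0.1, 0.9], [-0.7, 0.4], [0.1, 1.5], [0.2, 0.4], [0.5, 1.9], [-0.2, -0.2], [0.1, -0.2], [0.2, 0.8], [0.6, 1.0], [0.5, -0.1], [0.3, -0.6], [-0.7, 0.2], [-0.4, -1.0], [-0.8, 0.8], [-0.0, 0.4], [-0.6, 0.3], [-0.4, -0.0], [-2.7, -0.8], [-0.5, -1.1], [0.1, -1.1], [0.5, -1.9], [0.2, -1.0], [0.1, -1.0]]
top [ 0.466 -0.041  1.014] 381.9929372063645
scene [0.1   0.227 0.822] 405.1872172676122
```

```bash
cat > fitg.py <<'E'
from h import *
from scipy.optimize import minimize
CL=np.array([[-90,20],[-30,20],[30,-20],[90,-20]])/1000
def rays(n,x0,y0,w,h,k):
    u=(np.arange(w*k)+.5)/k-.5+x0; v=(np.arange(h*k)+.5)/k-.5+y0
    U,V=np.meshgrid(u,v); return np.c_[U.ravel(),V.ravel()]
def yc(x): return np.interp(x,CL[:,0],CL[:,1])
def hw(x): return np.where(abs(x)<.03,.006/.83205,.006)
def loc(P,p):
    c,s=np.cos(p[2]),np.sin(p[2]); d=P[:,:2]-p[:2]; return d@np.array([[c,-s],[s,c]])
Ls=np.array([[-90,26],[-28.18,26],[31.82,-14],[90,-14]])/1000; Rs=np.array([[-90,14],[-31.82,14],[28.18,-26],[90,-26]])/1000
def cls(n,uv,p,k):
    A=loc(plane(n,uv,.032),p);B=loc(plane(n,uv,.022),p)
    def side(q):
        return np.where(q[:,1]>np.interp(q[:,0],Ls[:,0],Ls[:,1]),1,np.where(q[:,1]<np.interp(q[:,0],Rs[:,0],Rs[:,1]),-1,0))
    a,b=side(A),side(B); c=np.zeros(len(A),int)
    c[a==1]=0; c[a==-1]=1; g=a==0; c[g&(b==0)]=2
    seg=np.digitize(B[:,0],[-.03,.03]); w=g&(b!=0); c[w]=3+seg[w]
    return c,A
def fit(n,img,box,p0,k=4,fix=None):
    x0,y0,w,h=box; uv=rays(n,x0,y0,w,h,k)
    I=img[y0:y0+h,x0:x0+w].astype(float)
    A0=loc(plane(n,rays(n,x0,y0,w,h,1),.032),p0)
    m=(abs(A0[:,0])<.082)&(abs(A0[:,1]-yc(A0[:,0]))<.020)
    def cost(q,full=False):
        c,_=cls(n,uv,q,k)
        D=[]
        for i in range(6):
            e=(c==i).reshape(h*k,w*k).astype(np.float32); e=cv2.GaussianBlur(e,(0,0),.45*k)
            D.append(cv2.resize(e,(w,h),interpolation=cv2.INTER_AREA).ravel()[m])
        D=np.array(D).T; Y=I.reshape(-1,3)[m]
        sol=np.linalg.lstsq(D.T@D+1e-2*np.eye(6),D.T@Y,rcond=None)[0]
        r=Y-D@sol
        return (np.sqrt(np.mean(r**2)),sol.round(0).tolist()) if full else np.mean(r**2)
    q0=np.array([p0[0],p0[1],p0[2]]); s=np.array([.002,.002,.01])
    r=minimize(lambda z:cost(q0+z*s),[0,0,0],method="Nelder-Mead",options=dict(initial_simplex=np.array([[0,0,0],[1,0,0],[0,1,0],[0,0,1.]]),xatol=.02,fatol=1e-3))
    q=q0+r.x*s; return q,cost(q,True)
if __name__=="__main__":
    for n,box in(("top",(325,198,58,80)),("scene",(318,180,90,72))):
        q,c=fit(n,cv2.imread(f"pics/{n}0.png"),box,[.5625,-.2485,.102]); print(n,q[:2].round(4),np.degrees(q[2]).round(2),c)
E
python3 fitg.py
```

```text
top [ 0.5641 -0.2488] 6.57 (np.float64(8.396183100458858), [[110.0, 153.0, 194.0], [111.0, 155.0, 196.0], [42.0, 62.0, 94.0], [66.0, 92.0, 115.0], [52.0, 71.0, 83.0], [64.0, 90.0, 117.0]])
scene [ 0.5618 -0.2489] 6.2 (np.float64(7.20210835412412), [[120.0, 161.0, 193.0], [120.0, 162.0, 195.0], [35.0, 56.0, 93.0], [71.0, 99.0, 124.0], [56.0, 79.0, 94.0], [70.0, 98.0, 124.0]])
```

```bash
python3 - <<'E'
from h import *
def c(p,k,o): return (np.array(p,float)+.5)/k-.5+o
ot,os_=np.array([145,160]),np.array([150,210])
print("handle top",plane("top",c([(78,372),(132,370),(131,419),(77,417)],5,ot),.196).round(4))
print("collar",plane("top",c([(195,405),(150,453),(152,364)],5,ot),.116).round(4))
print("scene handle top(TL,TR,BR,BL,center)",plane("scene",c([(133,166),(172,155),(186,182),(143,195),(158,174)],4,os_),.196).round(4))
print("scene collar L,R,B",plane("scene",c([(144,267),(226,260),(192,304)],4,os_),.116).round(4))
print("shelf top corners? scene",plane("scene",c([(70,235),(230,165),(288,290)],4,os_),.110).round(4))
print("shelf top?",plane("top",c([(65,308),(240,300),(65,485)],5,ot),.110).round(4))
t=cv2.imread("pics/top0.png");s=cv2.imread("pics/scene0.png")
for n,i,o,k,b in(("top",t,ot,8,(155,215,50,55)),("scene",s,os_,7,(160,240,75,75))):
    x,y,w,h=b; g=cv2.convertScaleAbs(i[y:y+h,x:x+w],alpha=2.2,beta=20); cv2.imwrite(f"pics/{n}z.png",cv2.resize(g,None,fx=k,fy=k,interpolation=cv2.INTER_CUBIC))
E
```

```text
handle top [[0.5452 0.1977 0.196 ]
 [0.5467 0.175  0.196 ]
 [0.5259 0.1738 0.196 ]
 [0.5261 0.1965 0.196 ]]
collar [[0.5392 0.1658 0.116 ]
 [0.5163 0.1849 0.116 ]
 [0.5577 0.1871 0.116 ]]
scene handle top(TL,TR,BR,BL,center) [[0.5446 0.1951 0.196 ]
 [0.5421 0.1771 0.196 ]
 [0.5252 0.1765 0.196 ]
 [0.5276 0.1961 0.196 ]
 [0.5352 0.1863 0.196 ]]
scene collar L,R,B [[0.5421 0.2055 0.116 ]
 [0.5272 0.1681 0.116 ]
 [0.5119 0.1916 0.116 ]]
shelf top corners? scene [[0.5806 0.2325 0.11  ]
 [0.583  0.1455 0.11  ]
 [0.5009 0.1465 0.11  ]]
shelf top? [[0.5836 0.2314 0.11  ]
 [0.59   0.1496 0.11  ]
 [0.5008 0.2244 0.11  ]]
```

View pics/topz.png

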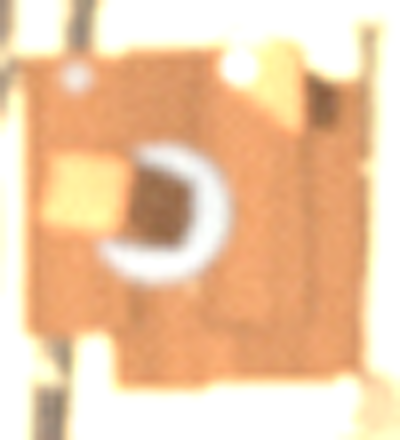

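View pics/scenez.png

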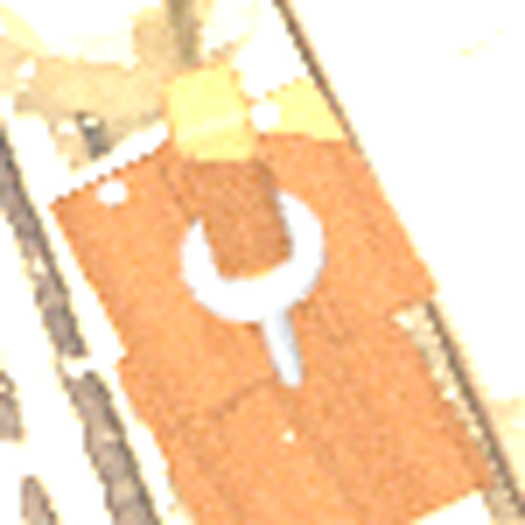

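```bash
python3 - <<'E'
from h import *
print(robot.tip_reach)
for y in(3,-177,183):
    for P in([.536,.1865,.30],[.536,.1865,.206],[.536,.1865,.31],[.477,-.238,.20],[.65,-.26,.18]):
        q=robot.ik(P,[180,0,y]); print(y,P,None if q is None else np.round(q,1))
robot.move_pose([.536,.1865,.30],[180,0,3 if robot.ik([.65,-.26,.18],[180,0,3]) is not None and abs(robot.ik([.536,.1865,.3],[180,0,3])[5])<170 and False else -177])
print(robot.observe()["time"],robot.observe()["q"].round(1),robot.observe()["ft_force"])
for n in ("scene","top"): cv2.imwrite(f"pics/{n}1.png",robot.grab_frame(n))
E
```

```text
0.0726
3 [0.536, 0.1865, 0.3] [   6.     0.2   -0.8   89.     0.  -177. ]
3 [0.536, 0.1865, 0.206] [   6.     0.5  -10.2   79.2    0.  -177. ]
3 [0.536, 0.1865, 0.31] [   6.     0.4    0.4   90.1    0.  -177. ]
3 [0.477, -0.238, 0.2] [-40.6  -5.4 -16.6  78.8   0.  136.4]
3 [0.65, -0.26, 0.18] [-32.5  24.2  13.9  79.6   0.  144.5]
-177 [0.536, 0.1865, 0.3] [ 6.   0.2 -0.8 89.   0.   3. ]
-177 [0.536, 0.1865, 0.206] [  6.    0.5 -10.2  79.2   0.    3. ]
-177 [0.536, 0.1865, 0.31] [ 6.   0.4  0.4 90.1  0.   3. ]
-177 [0.477, -0.238, 0.2] [-40.6  -5.4 -16.6  78.8   0.  -43.6]
-177 [0.65, -0.26, 0.18] [-32.5  24.2  13.9  79.6   0.  -35.5]
183 [0.536, 0.1865, 0.3] [ 6.   0.2 -0.8 89.   0.   3. ]
183 [0.536, 0.1865, 0.206] [  6.    0.5 -10.2  79.2   0.    3. ]
183 [0.536, 0.1865, 0.31] [ 6.   0.4  0.4 90.1  0.   3. ]
183 [0.477, -0.238, 0.2] [-40.6  -5.4 -16.6  78.8   0.  -43.6]
183 [0.65, -0.26, 0.18] [-32.5  24.2  13.9  79.6   0.  -35.5]
1.8667 [ 6.1  0.2 -0.8 89.   0.   3. ] [0.56564636 0.29342551 0.30533954]
```

View pics/scene1.png

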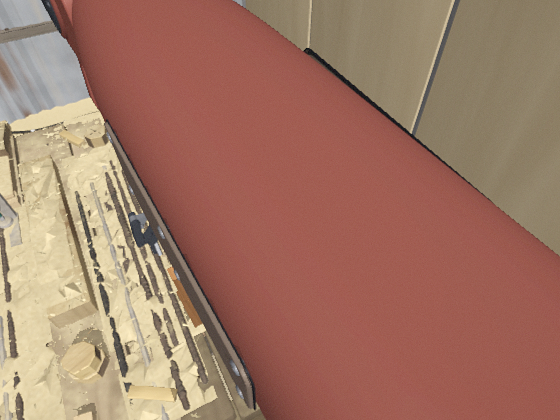

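View pics/top1.png

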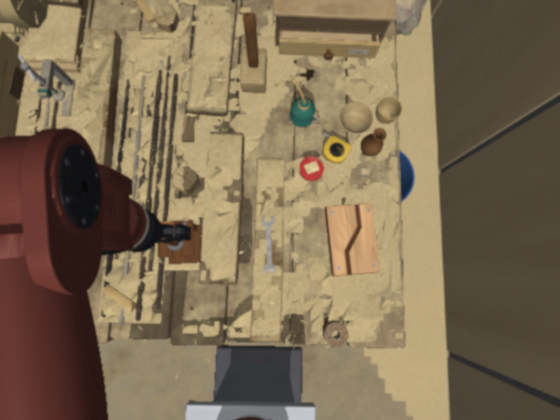

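The arm hides most of the scene view. The top view shows the gripper over the rest at (178,233). I'll descend with a guard and grasp.

```bash
python3 - <<'E'
from h import *
hit=robot.line_to([.536,.1865,.206],vel=.1,guard=6); s=robot.observe(); print(hit,s["tool_pos"].round(4),s["ft_force"].round(2),s["time"])
if not hit:
    robot.set_gripper(.015); s=robot.observe(); print(s["tool_pos"].round(4),s["ft_force"].round(2),s["torque"].round(3),s["gripper_width"],s["time"])
cv2.imwrite("pics/top2.png",robot.grab_frame("top")); crop(cv2.imread("pics/top2.png"),130,200,90,80,6,"top2c.png")
E
```

```text
False [0.5364 0.1865 0.2068] [-0.21 -0.37 -0.74] 3.0583
[0.5361 0.1865 0.2062] [-0.19  0.52  2.47] [0.112 0.02  0.008] 0.021295785501399305 3.6583
```

View pics/top2c.png

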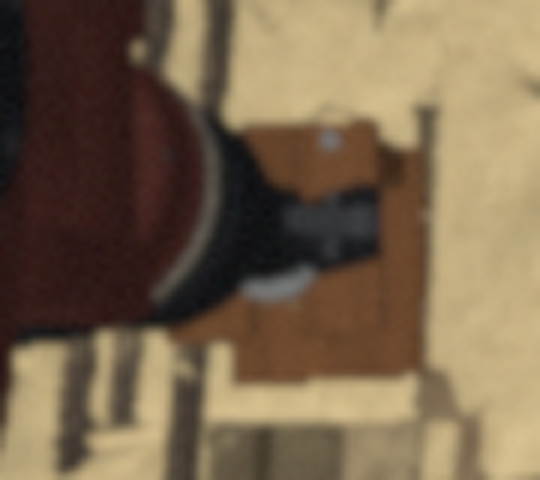

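```bash
cat >> h.py <<'E'
PP=[.563,-.2488,np.radians(6.4)]
def pw(x,y,p=PP):
    c,s=np.cos(p[2]),np.sin(p[2]); return np.array([p[0]+c*x-s*y,p[1]+s*x+c*y])
DZ=.171
E
python3 - <<'E'
from h import *
robot.line_to([.5361,.1865,.303],vel=.12); s=robot.observe(); print(s["ft_force"].round(2),s["torque"].round(3),s["gripper_width"],s["time"])
a=pw(-.085,.02); print(a,pw(-.03,.02),pw(.03,-.02),pw(.085,-.02))
robot.move_pose([*a,.29],[180,0,-177]); print(robot.observe()["time"])
robot.line_to([*a,DZ+.045],vel=.1); s=robot.observe(); print(s["tool_pos"].round(4),s["ft_force"].round(2),s["torque"].round(3),s["time"])
for n in ("scene","top"): cv2.imwrite(f"pics/{n}3.png",robot.grab_frame(n)); print(proj(n,[*a,.045]),proj(n,[*a,.032]))
E
```

```text
[-0.05  0.65 -2.2 ] [ 0.012 -0.083 -0.04 ] 0.021836445257225008 4.6667
[ 0.47630035 -0.2383995 ] [ 0.53095758 -0.23226871] [ 0.59504242 -0.26533129] [ 0.64969965 -0.2592005 ]
6.25
[ 0.4766 -0.2386  0.2167] [-0.29  0.88 -0.76] [-0.006 -0.072  0.031] 7.1417
[[381.40211173 236.91249216]] [[380.32010881 240.08742981]]
[[349.951705   272.80822859]] [[348.91721233 272.83708436]]
```

View pics/scene3.png

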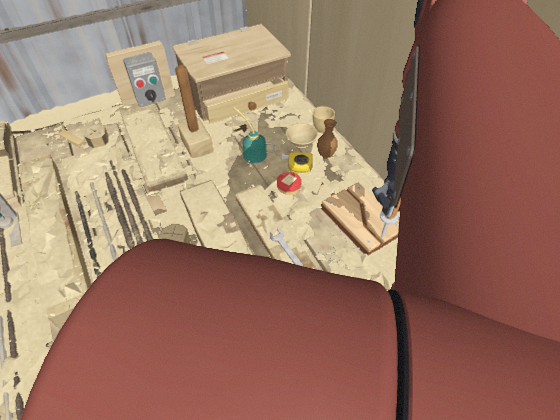

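View pics/top3.png

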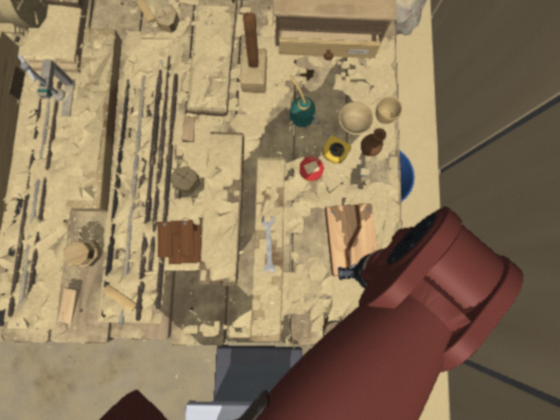

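```bash
python3 - <<'E'
from h import *
crop(cv2.imread("pics/scene3.png"),335,175,75,85,7,"s3c.png");crop(cv2.imread("pics/top3.png"),320,195,80,90,6,"t3c.png")
E
```

```text
(no output)
```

View pics/s3c.png

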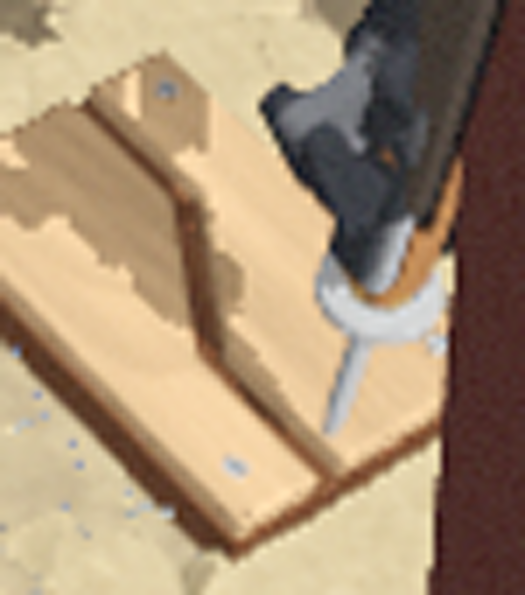

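View pics/t3c.png

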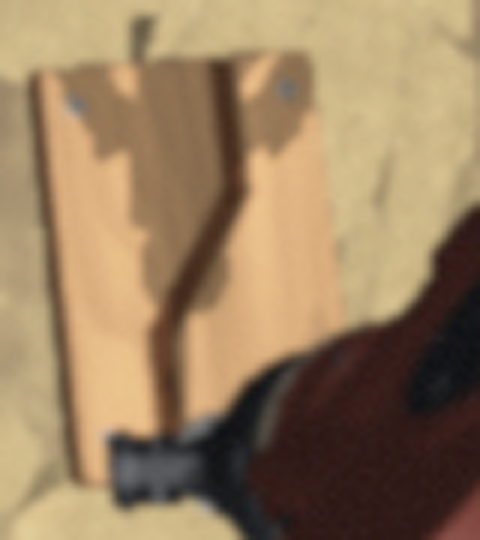

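```bash
python3 - <<'E'
from h import *
K,r,t=cal("scene")
print(plane("scene",[(382.0,236.3),(381.4,236.3),(382,237)],.0457).round(4))
ax=proj("scene",[[.4766,-.2386,z] for z in (.0457,.06,.08,.1,.12)]); print(((ax-[335,175]+.5)*7-.5).round(0))
E
```

```text
[[ 0.4767 -0.2403  0.0457]
 [ 0.4774 -0.239   0.0457]
 [ 0.4751 -0.2391  0.0457]]
[[328. 434.]
 [337. 409.]
 [349. 373.]
 [362. 336.]
 [375. 297.]]
```

```bash
python3 - <<'E'
from h import *
a=pw(-.085,.02)
f0=robot.observe()["ft_force"]
def st(m,h=None): s=robot.observe(); print(m,h,s["tool_pos"].round(4),(s["ft_force"]-f0).round(2),s["time"]); return s
robot.line_to([*a,DZ+.035],vel=.05)
h=robot.line_to([*a,DZ+.020],vel=.02,guard=3); s=st("down",h)
z=s["tool_pos"][2]-DZ; print("tip z",z)
if z<.0265:
    zt=s["tool_pos"][2]+.0015; robot.line_to([*a,zt],vel=.02); st("up")
    n=np.array([-np.sin(PP[2]),np.cos(PP[2])])
    for sg in (1,-1):
        h=robot.line_to([*(a+sg*n*.0045),zt],vel=.012,guard=2); s=st(sg,h); print("lat",(s["tool_pos"][:2]-a)@n*1e3)
        robot.line_to([*a,zt],vel=.02)
cv2.imwrite("pics/scene4.png",robot.grab_frame("scene")); crop(cv2.imread("pics/scene4.png"),335,175,75,85,7,"s4c.png")
st("end")
E
```

```text
down True [ 0.4762 -0.2383  0.1923] [-0.66 -0.12  6.14] 8.2417
tip z 0.021283928686314735
up None [ 0.4762 -0.2383  0.1935] [ 0.58 -0.38 -0.46] 8.5083
1 True [ 0.4759 -0.2359  0.1932] [ 0.57 -3.22  1.19] 8.8167
lat 2.5299134702565076
-1 True [ 0.4764 -0.2422  0.193 ] [-0.12 -0.27  0.22] 9.5083
lat -3.7890810827097807
end None [ 0.4763 -0.2383  0.1937] [-0.95 -0.33 -0.18] 9.9
```

View pics/s4c.png

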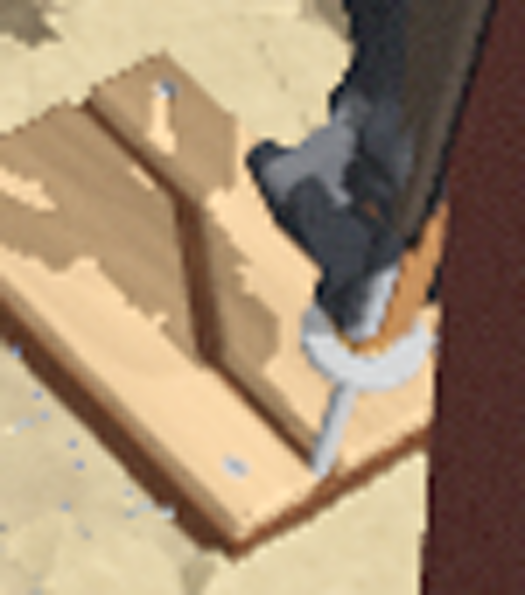

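The floor contact is at the expected depth, and the side contacts at +2.5 and −3.8 mm mean the groove centre is about 0.6 mm off my fit. The stylus point is in the groove at crop (320,470). Next is the trace, with side-force feedback.

```bash
cat > trace.py <<'E'
from h import *
zt=.1938
f0=np.mean([ (robot.pause(.03),robot.observe()["ft_force"])[1] for _ in range(3)],0)
pts=[(-.066,.02),(-.048,.02),(-.03,.02),(-.01,.02-.0133333),(.01,-.0066667),(.03,-.02),(.048,-.02),(.067,-.02),(.0855,-.02)]
off=-.0006; prev=np.array([-.085,.02]); 
for p in pts:
    p=np.array(p); d=(p-prev)/np.linalg.norm(p-prev); n=np.array([-d[1],d[0]])
    R=np.array([[np.cos(PP[2]),-np.sin(PP[2])],[np.sin(PP[2]),np.cos(PP[2])]])
    tgt=pw(*(p+off*np.array([0,1]) if True else p))
    h=robot.line_to([*tgt,zt],vel=.018,guard=9); s=robot.observe(); f=(s["ft_force"]-f0)
    lat=f[:2]@(R@n); al=f[:2]@(R@d)
    print(p,h,s["tool_pos"].round(4),f.round(2),"lat %.2f along %.2f off %.4f t %.2f"%(lat,al,off,s["time"]))
    if h: break
    if abs(lat)>1.5: off+=np.sign(lat)*.0008
    prev=p
cv2.imwrite("pics/scene5.png",robot.grab_frame("scene"));cv2.imwrite("pics/top5.png",robot.grab_frame("top"))
E
python3 trace.py; python3 -c "
from h import *
crop(cv2.imread('pics/scene5.png'),310,165,90,85,7,'s5c.png')"
```

```text
[-0.066  0.02 ] False [ 0.4952 -0.2369  0.1938] [-0.22  0.55 -0.37] lat 0.57 along -0.16 off -0.0006 t 11.21
[-0.048  0.02 ] False [ 0.5131 -0.2349  0.1938] [ 0.35 -0.33  0.12] lat -0.37 along 0.32 off -0.0006 t 12.36
[-0.03  0.02] False [ 0.531  -0.2329  0.1938] [ 0.07 -0.61  0.51] lat -0.61 along 0.00 off -0.0006 t 13.51
[-0.01       0.0066667] False [ 0.5523 -0.2438  0.1938] [ 0.54 -0.03 -0.24] lat 0.22 along 0.49 off -0.0006 t 14.99
[ 0.01      -0.0066667] False [ 0.5737 -0.2549  0.1938] [ 0.28 -0.45  0.57] lat -0.27 along 0.45 off -0.0006 t 16.48
[ 0.03 -0.02] False [ 0.5951 -0.2659  0.1938] [ 0.63  0.17 -0.12] lat 0.44 along 0.48 off -0.0006 t 17.96
[ 0.048 -0.02 ] False [ 0.6129 -0.2639  0.1938] [ 0.4  -0.26  0.08] lat -0.31 along 0.36 off -0.0006 t 19.11
[ 0.067 -0.02 ] False [ 0.6318 -0.2618  0.1938] [ 0.11 -0.15  0.19] lat -0.16 along 0.10 off -0.0006 t 20.32
[ 0.0855 -0.02  ] False [ 0.6502 -0.2597  0.1938] [-0.16  0.39 -0.45] lat 0.41 along -0.11 off -0.0006 t 21.49
```

View pics/s5c.png

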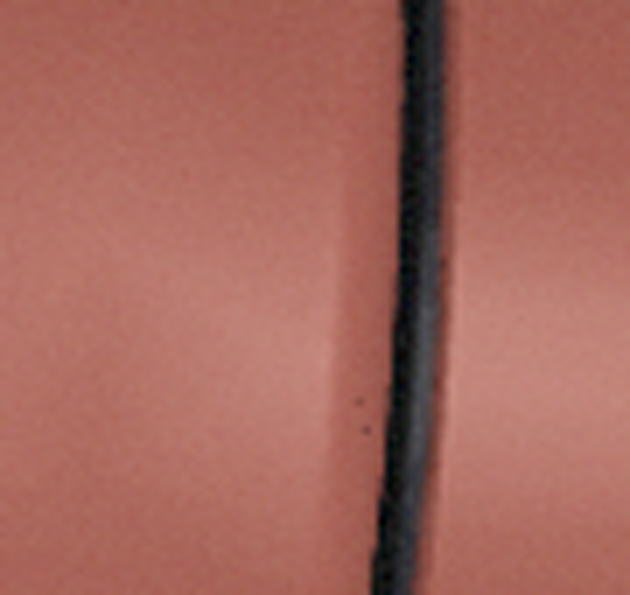

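No contact showed anywhere along the pass. The arm hides the scene view here, so I'll run 2.5 mm further for along-joint margin and confirm the point is still between the walls with two light side touches.

```bash
python3 - <<'E'
from h import *
zt=.1938; a=pw(.0875,-.0206)
robot.line_to([*a,zt],vel=.018,guard=9)
n=np.array([-np.sin(PP[2]),np.cos(PP[2])])
for sg in (1,-1):
    f0=robot.observe()["ft_force"]
    h=robot.line_to([*(a+sg*n*.0045),zt],vel=.012,guard=2.5); s=robot.observe(); print(sg,h,"lat",(s["tool_pos"][:2]-a)@n*1e3,(s["ft_force"]-f0).round(2))
    robot.line_to([*a,zt],vel=.02)
robot.line_to([*a,zt+.05],vel=.06); s=robot.observe(); print(s["tool_pos"].round(4),s["gripper_width"],s["time"])
cv2.imwrite("pics/top6.png",robot.grab_frame("top"));crop(cv2.imread('pics/top6.png'),310,175,90,110,5,'t6c.png')
E
```

```text
1 True lat 2.517260121150133 [-0.14 -3.48  1.53]
-1 True lat -3.9149355731597493 [-0.42 -0.04  1.27]
[ 0.6521 -0.2594  0.2432] 0.02111315363160153 24.225
```

View pics/t6c.png

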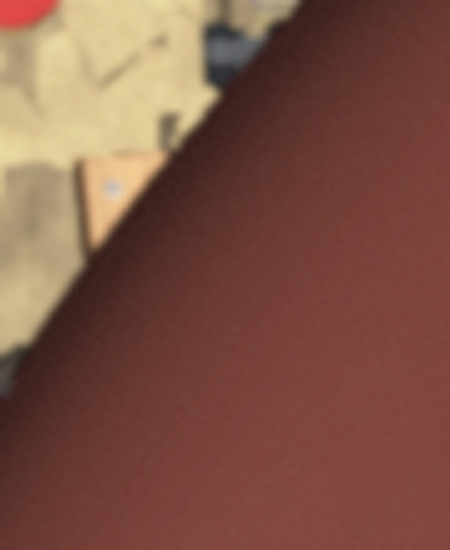

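The contacts at the far end (+2.5/−3.9 mm) match those at the start, so the point stayed in the joint. Next I'll return the stylus.

```bash
python3 - <<'E'
from h import *
p=robot.observe()["tool_pos"]
robot.line_to([p[0],p[1],.305],vel=.12)
robot.move_pose([.5361,.1865,.31],[180,0,-177])
robot.line_to([.5361,.1865,.225],vel=.08,guard=5)
s=robot.observe(); print(s["tool_pos"].round(4),s["ft_force"].round(2),s["torque"].round(3),s["time"])
h=robot.line_to([.5361,.1865,.2045],vel=.025,guard=4); s=robot.observe(); print(h,s["tool_pos"].round(4),s["ft_force"].round(2),s["torque"].round(3),s["time"])
cv2.imwrite("pics/top7.png",robot.grab_frame("top"));crop(cv2.imread('pics/top7.png'),130,200,90,80,6,'t7c.png')
E
```

```text
[0.5364 0.1865 0.2257] [ 0.07  0.23 -1.67] [-0.003 -0.004 -0.025] 27.825
True [0.5359 0.1865 0.2062] [-0.54  0.08  4.11] [-0.02   0.065  0.004] 28.525
```

View pics/t7c.png

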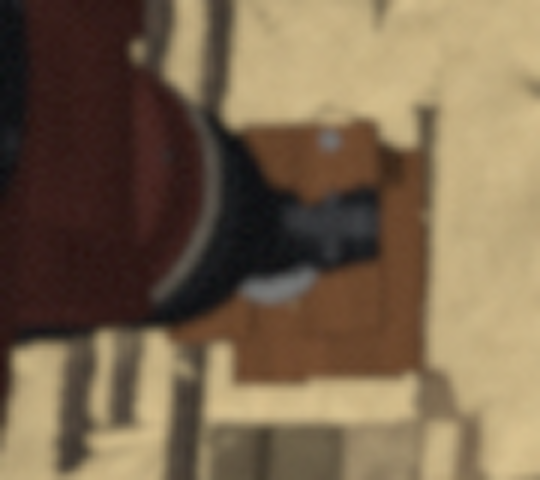

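The collar touched the shelf at TCP z 0.2062, the same height as at pickup, and the picture matches. I'll release, back off and look.

```bash
python3 - <<'E'
from h import *
robot.set_gripper(.085); robot.pause(.3)
robot.line_to([.5361,.1865,.305],vel=.1)
robot.goto_joints([55.709,5.964,5.575,89.605,0,77.527]); s=robot.observe(); print(s["time"],s["gripper_width"],s["ft_force"].round(2))
for n,b,k in(("scene",(150,160,170,180),4),("top",(145,160,80,120),5)):
    i=robot.grab_frame(n); cv2.imwrite(f"pics/{n}8.png",i); crop(i,*b,k if n=="top" else 3,n+"8c.png")
    o=cv2.imread(f"pics/{n}0.png"); d=cv2.absdiff(i,o).max(2); m=cv2.morphologyEx((d>40).astype(np.uint8),cv2.MORPH_OPEN,np.ones((2,2))); print(n,cv2.connectedComponentsWithStats(m)[2][1:].tolist()[:15])
E
```

```text
32.4167 0.08498964045350935 [ 0.19  0.02 -0.51]
scene []
top []
```

View pics/scene8c.png

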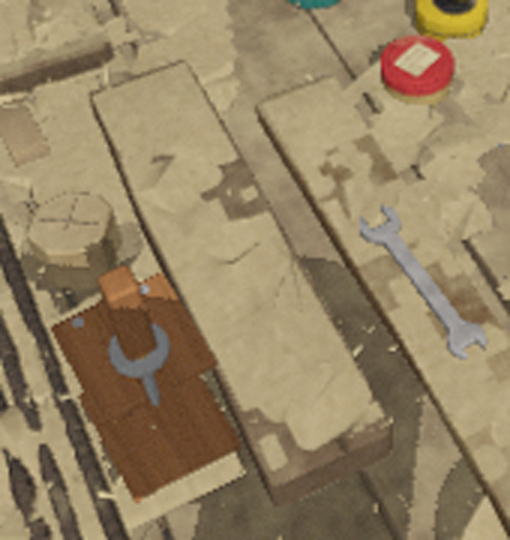

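View pics/top8c.png

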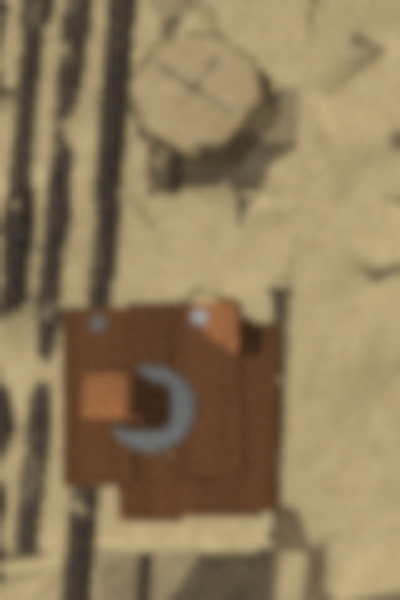

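The stylus hangs upright in the slot with its collar on the shelf. Neither view differs from its starting picture, and the tin and blank haven't moved.

```bash
python3 -c "
from plant import robot
robot.job_done()"
```

```text
the job is handed in; nothing more can be done
```

I traced the joint in one pass and met no obstruction. The stylus is back in its rest, and I handed the job in at about 32 s of the 64 s allowed.

- **Trace:** The point went in at the near end, touched the bottom lightly and was raised 1.5 mm. It then ran through both bends to about 2.5 mm past the joint-end mark, at 1.5–2 cm/s including brief stops at waypoints. It was never lifted out, and the forces read at the nine waypoints stayed under about 1 N.
- **Still in the joint:** The arm hid the far end from both cameras, so I checked by touch. The walls were met at +2.5 and −3.9 mm there, matching +2.5 and −3.8 mm at the start. On the −3.8 and −3.9 mm side, the force had already fallen back to near zero when read, so those two are less certain.
- **Position disagreement:** The two cameras differed by about 2 mm on where the panel lies along its length. The start and end points along the joint are therefore known only to about 1–1.5 mm.
- **Stylus returned:** The collar met the shelf at the same height as at pickup. After I let go, both pictures matched the starting ones, with the tin and the blank unmoved.

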